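Lock the scissors away in the safety box

ROBOT

A 6-joint arm with a two-finger parallel gripper is mounted at the origin on a cart in front of the work surface, level with it; the furniture and walls round the work are solid. World frame = base frame: x ahead of the robot, y to its left, z up, the work surface at z = 0. Lengths are in m, angles in rad, forces in N, time in s.
With the tool pointing down it reaches from about 0.35 to 0.975 m from the base axis. Payload 4.9 kg.
Tool frame: the origin (TCP) lies on the front face of the gripper's body, between the roots of the fingers; the fingertips stand finger_overhang ahead of it and the grasp point (between the pads) lies 54 mm ahead of it (finger_overhang is the distance from the TCP to the fingertips, in m); z points along the fingers, y is the direction in which the jaws open and shut (so a half turn about z gives the same grasp; the last joint's range is limited). The gripper opens to 85 mm and grips with 20 to 120 N. Pads are 22 mm wide; open, the fingers measure 114 mm over their backs; the gripper's body (76 mm by 85 mm) begins 54 mm behind the grasp point. The pads swing forward as they close: fully open they stand 13 mm farther back than shut.
Start: joints at [-0.119, 0.053, 1.613, -0, 1.476, -0.119], TCP at [0.625, 0, 0.304] pointing down, gripper open.
Joint ranges: [-3.01, 3.01], [-1.01, 2.22], [0.06, 2.58], [-1.02, 4.17], [0.09, 2.62], [-3.14, 3.14]. Speed limits (rad/s): [2.57, 2.57, 3.14, 3.14, 3.14, 3.14].

INTERFACE

Orientations are given as a rotation vector (axis times angle).
In Python, from plant import state, grab_frame, camera_params, sign_off, finger_overhang gives the robot as it stands. The module is installed in compiled form; this text tells all that it offers.
- The arm moves only by the shell command python3 -m pendant 'ROWS' [FORCE]. ROWS is JSON, a list of rows, each a list of 7 numbers: the turn, a rotation vector about the tool's x, y, z in units of 8 degrees (1.0 is 8 degrees), then the shift along the tool's x, y, z in units of 30 mm (1.0 is 30 mm), then the closure, from 0 (fully open) to 1 (shut). A call has 1 to 10 rows; each row shifts and turns the pose as measured when the row begins, along the tool's axes as they then stand; what a row does not reach is not made up. A row lasts 1/8 s, in which the tool goes at most 62.5 mm and 10.7 degrees, less where a joint would pass 70% of its speed; a pose out of reach is approached as far as the arm can. A call is refused whole if a number of a shift passes 1 or a number of a turn 1, either way. A call with a gripper value outside its range is refused whole. The fingers move at their own pace and stop on an object; FORCE is the grip in N (left out, the last holds). Time passes only in rows, so rows that do not move let the fingers close. It gives the time, the measured TCP pose, the force and the opening at its end, in the units of the state.
- state(): the state, without advancing time (a new reading comes with each control period).
- grab_frame(name): name is "scene" or "side" or "wrist"; returns the picture (420x560x3 uint8, red, green, blue); there is no depth.
- camera_params(name): a dict with "fx", "fy", "cx", "cy" (pixels), "k1" (the pictures are not rectified: a ray, as slopes to the right and down, at radius r is drawn at 1 + k1 r^2 times it, then the intrinsics apply), "rvec" (rotation vector, rad) and "tvec" (3), from world to camera coordinates, as OpenCV has them; the wrist camera has in their place "tool_from_camera" (4x4, takes a point from camera to tool coordinates, whose origin is the TCP and whose axes are the flange's). Camera axes: x right, y down, z forward; pixel columns grow to the right and rows downward; lengths in m; the calibration is good to about 2 mm. A picture is of the moment at which its call begins: read the wrist's pose just before it. camera_params takes no time and is no camera call.
- sign_off(): hands the job in, once; it reports no verdict.
The state is a dict: "time": time; "qpos": joint angles; "dq": joint speeds; "tau": joint torques, N m; "ee_pos": TCP position; "eef_rot": TCP orientation; "contact_force": force on the tool from outside, world axes, zero at the start; "wrist_torque": the same for the moment, N m; "finger_gap": finger opening in m.
Only numpy, scipy, OpenCV 4.12 (cv2) and the standard library are available. Lean on these libraries where they do the work, as an engineer would, in place of code of your own. Each camera call takes 0.05 s, during which the arm holds its last target. There are 200 camera calls.

TASK

Make the worktop child-safe: lay the red-handled scissors, in their black blade guard, in the open wooden safety box that already holds the matches, and shut its lid. The lid rests a few millimetres high on a springy rubber seal, so press it down flush and slide its bolt fully home through the keeper, so that the lid stays shut when you let go. Leave the onion, the spice jar and the bowl of pasta where they stand.

Things in the scene. Friction and masses are not known exactly. Their poses are not given: they have to be found in the camera images.
- safety_box: light birch box, fixed, 250 (x) x 300 (y) x 80 mm high; origin at the centre of its underside, z up, front = -x side. Walls 12 mm, inner floor 10 mm above the worktop. A fixed front rail, flush with the closed lid, covers x -125 to -70 mm; the hatch opening runs from x -58 (rubber seal on a ledge just before it) to +107 mm and y -138 to +138 mm; inside 226 x 276 mm, 58 mm high
- box_floor (a point): point on the inner floor in the middle of the hatch opening, at (20, 0, 10) mm in the box's frame
- lid_hinge (a point): point on the lid's hinge line, in the middle, at (107, 0, 80) mm in the box's frame; the hinge line runs along the box's y axis
- lid_board (a joint): lid angle: 0 = shut flush with the front rail, 1.57 = upright, 1.75 = leaning back on its stop (stays open there). Birch board 175 mm from hinge line to free edge, 272 mm wide, 12 mm thick; soft-close hinges, it sinks shut slowly once past upright. Unbolted it rests on the springy seal at about 0.04 (edge 7 mm high); about 7 N down on the bolt's knob presses it to 0
- lid_edge (a point): middle of the lid's free edge, on its outer (upper) face; 175 mm from the hinge line. The outer face looks up when the lid is shut and away from the robot when it is open
- bolt_rod (a joint): travel of the bolt along the lid (m): 0 = drawn back, 0.040 = fully home against its stop. It moves from the hinge towards the lid's free edge, that is to the box's -x when the lid is shut; friction about 1.5 N. From about 0.012 on the nose meets the keeper, which it can enter only when the lid is pressed down to below about 0.01
- bolt_knob (a point): grip point on the axis of the bolt's upright black knob (17 mm diameter, from 18 to 38 mm above the lid's outer face; this point 30 mm above it). Steel guide straps, 18.5 mm high and 20 mm wide, stay 20 mm or more clear of the knob's axis before and behind it; the mounting plate under the rod is 34 mm wide, 2 mm thick
- bolt_nose (a point): round front end of the bolt's steel rod (10 mm thick, its axis 9 mm above the lid's outer face); 4 mm short of the lid's free edge when drawn back, 36 mm past it when home
- keeper_mid (a point): middle of the keeper's opening: a steel staple on the front rail, opening 14 mm wide, reaching 15.5 mm above the rail, 11 mm long; its top is 18.5 mm above the rail
- red_scissors: closed scissors with red handles, their blades in a black blade guard, lying flat: 87 (x) x 206 (y) x 14 mm, 125 g; origin on the underside, centred in x. The guard, a plain bar 28 mm wide and 14 mm high with rounded edges, fixed to the scissors, runs from y -108 to +26 mm; the handle loops (9 mm high) fill y +37 to +98 mm, x -42 to +42 mm. Balance point at y +8 mm
- matches: blue matchbox, 39 x 50 x 32 mm, lying in the left rear corner of the box; origin at the centre of its underside
- onion: brown onion, 75 mm thick and 77 mm high, left of the box; origin under its centre
- spice_jar: spice jar with a black cap, 40 mm in diameter, 105 mm high, standing left of and behind the box; origin under its centre
- pasta_bowl: small white bowl with dry pasta, 98 mm in diameter, 61 mm high, standing behind the scissors; origin under its centre

How it is judged:
By the outcome, as a careful person would: the job done as asked, in the order asked, and still so for the second after the job is handed in, with the robot touching nothing.
It also fails if it takes over 50 s, if anything falls off the work surface, if the arm or the gripper's body presses on something with over 40 N, if the wrist force passes 120 N, or if a joint passes its speed limit or range.

## Working session

There is one attempt and no reset: what is moved stays moved. The work goes in short steps, Python scripts to look and compute and a shell command to move; the robot and the scene stay as the last step left them, time stands still between calls to the robot, and variables do not carry over. Pictures are saved under pics/ and viewed, about 8 in all and at most 12, crops included, and the job is handed in when it is done.

```bash
mkdir -p pics
cat > h.py <<'E'
import numpy as np,cv2
from plant import *
R=lambda v:cv2.Rodrigues(np.array(v,float))[0]
def cam(name,s=None):
    p=camera_params(name)
    if 'rvec' in p:
        r=R(p['rvec']);t=np.array(p['tvec']).ravel();return p,r.T,-r.T@t
    s=s or state();T=np.array(p['tool_from_camera']);Rt=R(s['eef_rot'])
    return p,Rt@T[:3,:3],Rt@T[:3,3]+np.array(s['ee_pos'])
def ray(c,u,v):
    p,r,o=c;x=np.array([(u-p['cx'])/p['fx'],(v-p['cy'])/p['fy']]);y=x.copy()
    for _ in range(20): y=x/(1+p['k1']*(y@y))
    d=r@np.array([*y,1]);return o,d/np.linalg.norm(d)
def onz(c,u,v,z):
    o,d=ray(c,u,v);return o+d*(z-o[2])/d[2]
def proj(c,P):
    p,r,o=c;q=r.T@(np.array(P)-o);y=q[:2]/q[2];y=y*(1+p['k1']*(y@y));return y*[p['fx'],p['fy']]+[p['cx'],p['cy']]
def tri(*rays):
    A=0;b=0
    for o,d in rays:
        M=np.eye(3)-np.outer(d,d);A=A+M;b=b+M@o
    return np.linalg.solve(A,b)
def shot(name,fn):
    s=state();im=grab_frame(name);cv2.imwrite('pics/'+fn,im[:,:,::-1]);return cam(name,s),im
E
python3 - <<'E'
from h import *
for n in ['scene','side','wrist']:
    c,im=shot(n,n+'0.png');print(n,c[2].round(3),c[1][:,2].round(2))
print(finger_overhang,state())
E
```

```text
scene [ 0.138 -0.749  1.053] [ 0.34  0.62 -0.71]
side [ 0.14  -1.3    1.233] [ 0.24  0.74 -0.63]
wrist [0.625 0.072 0.373] [-0.   -0.29 -0.96]
0.0726 {'time': 0.15, 'qpos': array([-1.18991879e-01,  5.32199894e-02,  1.61399120e+00, -1.28189022e-05,
        1.47599965e+00, -1.19036189e-01]), 'dq': array([ 0.00065652, -0.00207322, -0.00425348, -0.00178267, -0.00155465,
       -0.0004885 ]), 'tau': array([ 5.10442842e-04, -3.94241810e+01, -3.70721948e+01, -1.15854355e-04,
        4.61802789e-03,  5.00508997e-05]), 'ee_pos': array([6.24624810e-01, 4.76889782e-05, 3.02928653e-01]), 'eef_rot': array([-2.22049678e+00, -2.22059789e+00,  1.58634275e-03]), 'contact_force': array([-0.15096764,  0.60775407,  0.49636966]), 'wrist_torque': array([0.04175447, 0.03490465, 0.04623246]), 'finger_gap': 0.08580205055685186}
```

View pics/scene0.png

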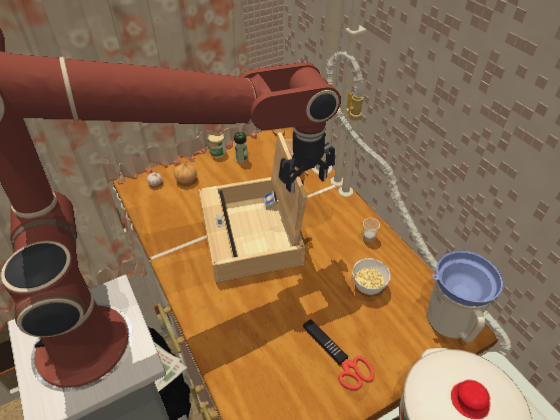

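View pics/side0.png

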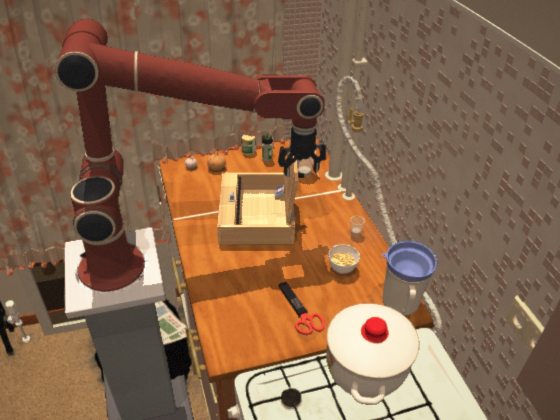

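The scene picture shows the scissors (guard near (322,338), red handles near (356,372)), the open box near (255,225) with its lid leaning to the rear, the pasta bowl at (371,277), and the onion at (186,172). Next: measure the scissors and box corners.

Run:
```python
from h import *
c={n:cam(n) for n in['scene','side']}
roi={'scene':(295,310,385,395),'side':(270,275,330,340)}
for n in c:
    im=cv2.imread(f'pics/{n}0.png').astype(int);x0,y0,x1,y1=roi[n]
    b,g,r=[im[:,:,i] for i in range(3)]
    m=np.zeros(b.shape,bool);m[y0:y1,x0:x1]=1
    red=m&(r>120)&(g<60)&(b<70); blk=m&(r<70)&(g<60)
    for nm,k,z in(('red',red,.009),('blk',blk,.012)):
        nn,lab,st,_=cv2.connectedComponentsWithStats(k.astype(np.uint8),connectivity=8)
        i=1+np.argmax(st[1:,4]);v,u=np.nonzero(lab==i if nm=='blk' else k)
        P=np.array([onz(c[n],a,d,z)[:2] for a,d in zip(u,v)])
        q=cv2.minAreaRect(P.astype(np.float32)*1000);print(n,nm,len(u),P.mean(0).round(4),q)
im=cv2.imread('pics/scene0.png')[125:285,170:320];cv2.imwrite('pics/boxcrop.png',cv2.resize(im,None,fx=3.7,fy=3.7,interpolation=cv2.INTER_CUBIC))
```

```text
scene red 61 [ 0.5231 -0.3945] ((527.8301391601562, -394.734130859375), (77.3448257446289, 55.58160400390625), 11.103020668029785)
scene blk 522 [ 0.5097 -0.2834] ((510.1046142578125, -285.07464599609375), (29.03662109375, 134.5632781982422), 10.604344367980957)
side red 51 [ 0.5223 -0.3972] ((530.0391845703125, -393.04583740234375), (74.64867401123047, 63.9541015625), 65.40494537353516)
side blk 240 [ 0.5087 -0.2828] ((511.1943054199219, -288.62945556640625), (28.142881393432617, 133.80503845214844), 10.370854377746582)
```

View pics/boxcrop.png

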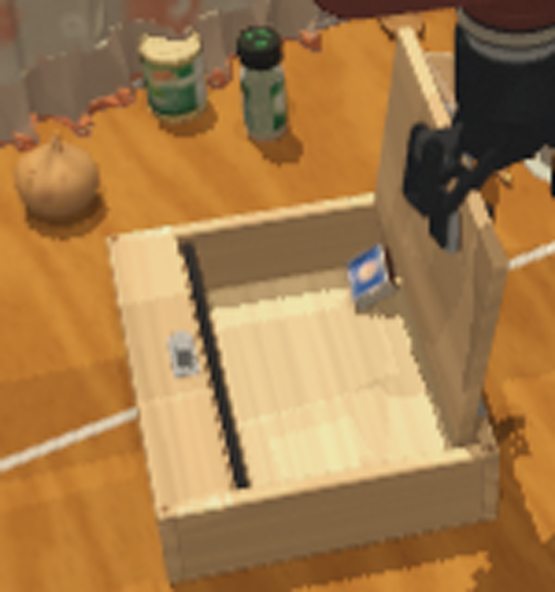

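View pics/wrist0.png

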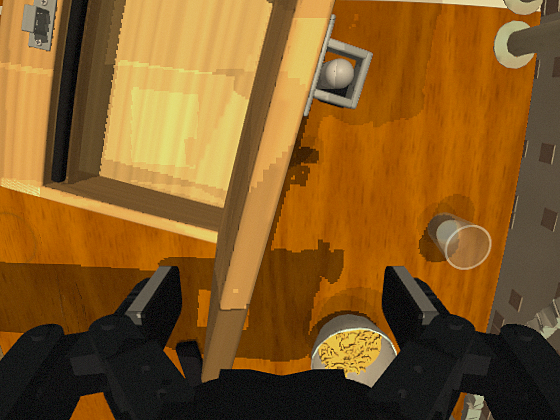

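The crop shows the box top corners at crop pixels (110,238), (163,513) and (497,450), the keeper near (184,355), and the matches in the rear-left corner. The wrist view shows the lid's edge close under the gripper, with the knob behind it at (340,73).

Run:
```python
from h import *
c=cam('scene')
def s(x,y,z): return onz(c,170+(x+.5)/3.7-.5,125+(y+.5)/3.7-.5,z)
FL,FR,RR=s(110,238,.08),s(163,513,.08),s(497,450,.08)
print(FL,FR,RR,np.linalg.norm(FL-FR),np.linalg.norm(FR-RR))
d=FL-FR;e=RR-FR;print(np.degrees([np.arctan2(-d[0],d[1]),np.arctan2(e[1],e[0])]))
print('centre',(FL+RR)/2,'keeper',s(184,355,.09))
w=cam('wrist')
# wrist used initial pose: state unchanged
for n,u,v,z in[('keeper',40,22,.09),('FRcornerInner',47,186,.08),('innerRR?',222,208,.08)]: print(n,onz(w,u,v,z))
yaw=np.arctan2(-d[0],d[1]);Rz=R([0,0,yaw])
for u,v in[(340,73)]: print('knob ray z.2',onz(w,u,v,.2))
```

```text
[0.43234792 0.29557074 0.08      ] [0.35639398 0.01176383 0.08      ] [ 0.5908573  -0.05356834  0.08      ] 0.2937947734191281 0.24339544526068768
[-14.98269093 -15.57025867]
centre [0.51160261 0.1210012  0.08      ] keeper [0.42838154 0.13586679 0.09      ]
keeper [0.43465    0.13941079 0.09      ]
FRcornerInner [0.41275914 0.00424479 0.08      ]
innerRR? [ 0.57214107 -0.01640881  0.08      ]
knob ray z.2 [0.65243087 0.08656198 0.2       ]
```

```bash
python3 -m pendant '[[0,0,0,0,0,-1,0],[0,0,0,0,0,-1,0],[0,0,0,-1,0,0,0],[0,0,0,-1,0,0,0],[0,0,0,-1,-0.6,0,0],[0,0,0,-1,-0.6,0,0],[0,0,0,-1,-0.6,0,0],[0,0,0,-1,-0.6,0.5,0],[0,0,0,-1,-0.6,1,0],[0,0,0,-1,-0.6,1,0]]' && python3 -m pendant '[[0,0,-0.65,-1,0,1,0],[0,0,-0.65,-0.5,0,1,0],[0,0,0,0,0,1,0],[0,0,0,0,0,0,0]]'
python3 - <<'E'
from h import *
s=state();c,im=shot('wrist','w1.png');print(s['ee_pos'],s['eef_rot'],s['time'])
np.savez('w1.npz',p=s['ee_pos'],r=s['eef_rot'])
im=im.astype(int);r,g,b=im[:,:,0],im[:,:,1],im[:,:,2]
red=(r>110)&(g<60)&(b<70);blk=(r<60)&(g<60)&(b<60);blk[330:]=0
for nm,k,z in(('red',red,.009),('blk',blk,.014)):
    n,lab,st,ce=cv2.connectedComponentsWithStats(k.astype(np.uint8))
    for i in range(1,n):
        if st[i,4]>400:
            v,u=np.nonzero(lab==i);P=np.array([onz(c,a,d,z)[:2] for a,d in zip(u,v)])
            print(nm,st[i],P.mean(0),cv2.minAreaRect(P.astype(np.float32)*1000))
E
```

```text
time: 1.4
ee_pos: [0.5141, -0.2455, 0.2873]
eef_rot: [-2.215, -2.227, 0.004]
contact_force: [0.5, 0.1, -0.1]
finger_gap: 0.0853
time: 1.9
ee_pos: [0.5117, -0.293, 0.1905]
eef_rot: [-1.998, -2.414, 0.005]
contact_force: [0.0, -0.8, 0.0]
finger_gap: 0.0856
[ 0.51174383 -0.29298497  0.19045024] [-1.99788446 -2.4144138   0.00524955] 1.9
red [ 235  277  103   72 3384] [ 0.53195397 -0.38386832] ((531.1594848632812, -385.1566467285156), (85.00221252441406, 67.54530334472656), 1.971463680267334)
blk [ 268  102   40  175 5825] [ 0.51184694 -0.27728883] ((512.7794799804688, -284.5198669433594), (29.08310317993164, 131.6995086669922), 10.973278999328613)
blk [  89  266   93   64 2670] [ 0.41810155 -0.4007901 ] ((416.92095947265625, -407.53753662109375), (104.27706909179688, 48.39698791503906), 51.1182975769043)
blk [ 382  266   93   64 2645] [ 0.63511932 -0.3584387 ] ((638.4700927734375, -364.031005859375), (48.08150100708008, 102.48844146728516), 59.96593475341797)
```

View pics/w1.png

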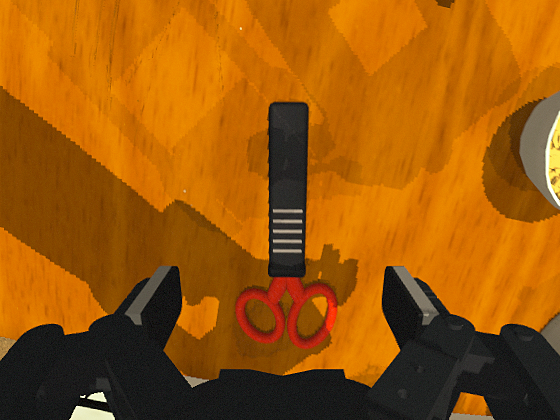

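The wrist view shows the guard upright in the image at columns 269–307 and rows 102–276, aligned with the jaws, with the handles below it. Shift needed: tool x −41 mm, y +3 mm, then down 113 mm.

```bash
python3 -m pendant '[[0,0,0,-0.7,0.09,1,0],[0,0,0,-0.66,0,1,0],[0,0,0,0,0,0.9,0.2],[0,0,0,0,0,0.6,0.3],[0,0,0,0,0,0.3,0.4],[0,0,0,0,0,0,0.4]]' 50 && python3 -c "
from h import *
print(state()['ee_pos'],finger_overhang)"
```

```text
time: 2.7
ee_pos: [0.5301, -0.3376, 0.0883]
eef_rot: [1.989, 2.411, -0.004]
contact_force: [-0.5, -0.1, 0.6]
finger_gap: 0.0511
[ 0.53005053 -0.33761748  0.08825759] 0.0726
```

```bash
python3 -m pendant '[[0,0,0,0.21,-0.23,0.1,0.4],[0,0,0,0,0,0.2,0.4],[0,0,0,0,0,0,0.4]]'
python3 - <<'E'
from h import *
s=state();print(s['ee_pos'],s['eef_rot'])
c,im=shot('wrist','w2.png')
Rt=R(s['eef_rot']);t=np.array([.522,-.3326,.077])-s['ee_pos'];print('tool delta units',Rt.T@t/.03)
E
```

```text
time: 3.08
ee_pos: [0.5227, -0.333, 0.0812]
eef_rot: [1.986, 2.408, -0.004]
contact_force: [-0.8, -0.5, -0.2]
finger_gap: 0.0513
[ 0.52265023 -0.33297993  0.08120635] [ 1.98578732  2.40837357 -0.00431939]
tool delta units [ 0.01898108 -0.0203557   0.13969543]
```

View pics/w2.png

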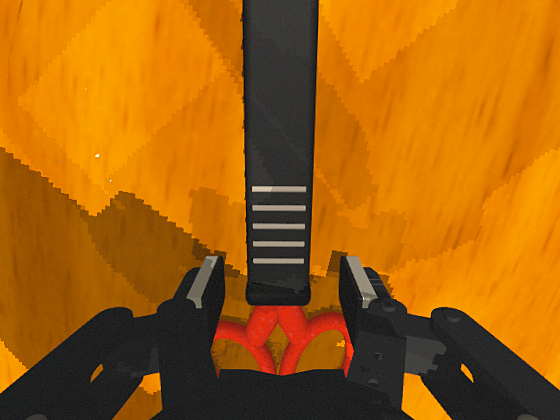

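The guard (columns 245–315) is centred between the pads, and its handle-side end is at row ~303. Next: where that end lies relative to the grasp point.

Run:
```python
from h import *
s=state();c=cam('wrist',s);Rt=R(s['eef_rot'])
for v in(292,303): print(v,Rt.T@(onz(c,280,v,.014 if v<300 else .007)-s['ee_pos']))
for dx in(-.011,0,.011): print(dx,proj(c,s['ee_pos']+Rt@[dx,0,.0726]))
```

```text
292 [-0.00876904 -0.00049544  0.06766745]
303 [-0.01898881 -0.00053717  0.07484901]
-0.011 [281.11533133 290.71995406]
0 [281.10622649 269.37040607]
0.011 [281.0969597  247.01061256]
```

```bash
python3 -m pendant '[[0,0,0,0.17,0,0.14,0.4],[0,0,0,0,0,0,0.6],[0,0,0,0,0,0,0.9],[0,0,0,0,0,0,1],[0,0,0,0,0,0,1],[0,0,0,0,0,0,1],[0,0,0,0,0,0,1]]' 60
```

```text
time: 4.0
ee_pos: [0.5224, -0.3282, 0.0778]
eef_rot: [1.985, 2.407, -0.004]
contact_force: [1.0, 0.5, 0.7]
finger_gap: 0.026
```

```bash
python3 -m pendant '[[0,0,0,0,0,-0.5,1],[0,0,0,0,0,-1,1],[0,0,0,0,0,-1,1],[0,0,0,0,0,-1,1],[0,0,0,0,0,-1,1],[0,0,0,0.5,0,-0.5,1],[0,0,0.8,0.8,0,0,1],[0,0,0.8,0.8,0,0,1],[0,0,0.8,0.8,0,0,1],[0,0,0.8,0.8,0,0,1]]'
python3 - <<'E'
from h import *
s=state();print(s['ee_pos'],s['eef_rot'])
c,im=shot('wrist','w3.png')
r=R(s['eef_rot']);print('yaw',np.degrees(np.arctan2(r[1,1],r[0,1])),'delta',r.T@(np.array([.500,.0,.25])-s['ee_pos'])/.03)
E
```

```text
time: 5.25
ee_pos: [0.5144, -0.2139, 0.2379]
eef_rot: [2.482, 1.882, 0.007]
contact_force: [0.7, -0.6, -1.3]
finger_gap: 0.0259
[ 0.51440827 -0.21388233  0.23790474] [2.48157926 1.88237476 0.00707046]
yaw -15.627804495988713 delta [ 6.73012609 -2.37266893 -0.54549258]
```

```bash
python3 -m pendant '[[0,0,0,0.6,-0.3,-0.3,1],[0,0,0,1,-0.3,-0.3,1],[0,0,0,1,-0.3,0,1],[0,0,0,1,-0.3,0,1],[0,0,0,1,-0.3,0,1],[0,0,0,1,-0.3,0,1],[0,0,0,1,-0.2,0,1],[0,0,0,0.6,0,0,1],[0,0,0,0,0,0,1]]'
python3 - <<'E'
from h import *
s=state();print(s['ee_pos'],s['eef_rot'])
c,im=shot('wrist','w4.png');shot('scene','s4.png')
r=R(s['eef_rot']);print('yaw',np.degrees(np.arctan2(r[1,1],r[0,1])))
E
```

```text
time: 6.42
ee_pos: [0.5138, 0.0184, 0.2583]
eef_rot: [2.471, 1.888, 0.015]
contact_force: [0.2, -0.6, -1.8]
finger_gap: 0.0259
[0.51382148 0.01835253 0.25826069] [2.47053573 1.88816977 0.01518704]
yaw -15.209850911459714
```

View pics/w4.png

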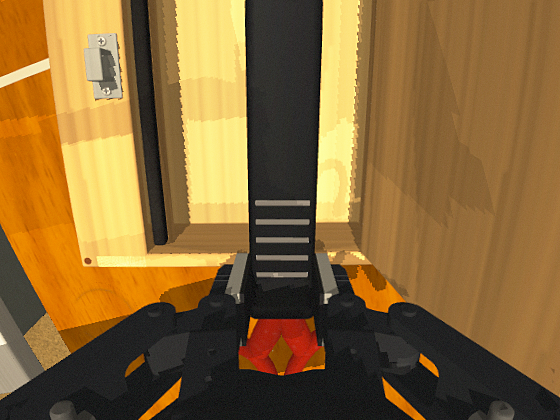

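The held guard lies straight along the box. The box's front-right top corner is at (84,266), the seal runs from (139,0) to (160,244), and the keeper is around (103,66).

Run:
```python
from h import *
s=state();c=cam('wrist',s);r=R(s['eef_rot'])
g=lambda u,v,z=.08:onz(c,u,v,z)
FR,F2=g(84,266),g(50,60);L1,L2=g(125,10),g(152,244)
for a,b in((FR,F2),(L1,L2)):
    d=b-a;d*=np.sign(d[1]);print('yaw',np.degrees(np.arctan2(-d[0],d[1])))
yw=np.radians(-15.2);bx=np.array([np.cos(yw),np.sin(yw)]);by=np.array([-bx[1],bx[0]])
C=FR[:2]+.125*bx+.15*by;print('FR',FR,'C',C)
K=g(103,66,.088);print('K',K,'in box',(K[:2]-C)@bx,(K[:2]-C)@by)
for q in(L1,L2): print('seal front edge x',(q[:2]-C)@bx,(q[:2]-C)@by)
T=C+.018*bx-.018*by;print('T',T,'delta',r.T@(np.array([*T,.10])-s['ee_pos'])/.03)
```

```text
yaw -15.278768990477753
yaw -14.547855440466119
FR [0.35364145 0.00727974 0.08      ] C [0.51359689 0.11925856]
K [0.43222875 0.13930237 0.088     ] in box -0.08377686242896315 -0.0019912374566364035
seal front edge x -0.06894745471049868 0.03353284227706537
seal front edge x -0.0670722702506339 -0.1312090298582969
T [0.52624778 0.09716886] delta [ 2.73901748 -0.46504177  5.22654537]
```

```bash
python3 -m pendant '[[0,0,0,0.9,-0.15,0,1],[0,0,0,0.9,-0.15,0,1],[0,0,0,0.85,-0.1,0,1],[0,0,0,0,0,0.4,1],[0,0,0,0,0,1,1],[0,0,0,0,0,1,1],[0,0,0,0,0,0,1]]'
python3 - <<'E'
from h import *
s=state();r=R(s['eef_rot']);print(r.T@(np.array([.5262,.0972,.10])-s['ee_pos'])/.03)
shot('wrist','w5.png')
E
```

```text
time: 7.4
ee_pos: [0.5263, 0.0885, 0.1817]
eef_rot: [2.479, 1.872, 0.009]
contact_force: [-0.4, -1.0, -1.2]
finger_gap: 0.0258
[ 0.32214152 -0.16755103  2.71392556]
```

```bash
python3 -m pendant '[[0,0,0,0.3,-0.08,0.4,1],[0,0,0,0,0,1,1],[0,0,0,0,0,0.8,1],[0,0,0,0,0,0.3,1],[0,0,0,0,0,0.1,1],[0,0,0,0,0,0,1]]'
python3 - <<'E'
from h import *
s=state();r=R(s['eef_rot']);print(r.T@(np.array([.5262,.0972,.0885])-s['ee_pos'])/.03)
shot('wrist','w6.png')
E
```

```text
time: 8.2
ee_pos: [0.5348, 0.0969, 0.1095]
eef_rot: [2.473, 1.865, 0.029]
contact_force: [-0.1, -0.3, -1.6]
finger_gap: 0.0259
[-0.06004138 -0.31168445  0.68715697]
```

View pics/w6.png

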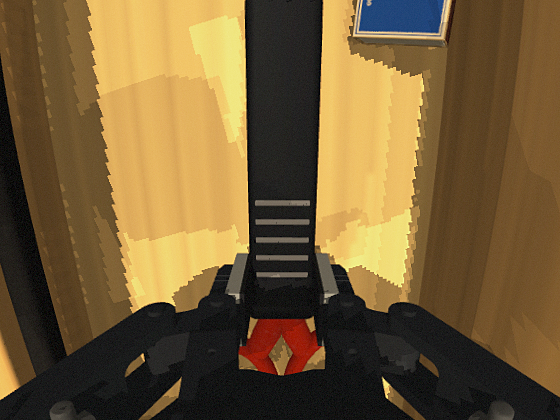

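Scissors hang inside the hatch, clear of the matches (upper right, 400,20) and the seal (left).

```bash
python3 -m pendant '[[0,0,0,0,-0.2,0.25,1],[0,0,0,0,-0.05,0.3,1],[0,0,0,0,0,0.1,1],[0,0,0,0,0,0,1]]' && python3 -c "
from h import *
s=state();r=R(s['eef_rot']);print(r.T@(np.array([.5262,.0972,.0885])-s['ee_pos'])/.03, r[:,2])"
```

```text
time: 8.75
ee_pos: [0.5288, 0.0987, 0.09]
eef_rot: [2.472, 1.864, 0.033]
contact_force: [-0.7, 0.5, -1.2]
finger_gap: 0.0261
[-0.07048979 -0.07177516  0.04571524] [ 0.04453028 -0.02351483 -0.99873125]
```

```bash
python3 -m pendant '[[0.35,0,0,0,0,0,1],[0,0,0,0,0,0.05,1],[0,0,0,0,0,0.05,1],[0,0,0,0,0,0,1]]' && python3 -c "
from h import *
s=state();r=R(s['eef_rot']);print(r.T@(np.array([.5262,.0972,.0885])-s['ee_pos'])/.03, r[:,2])"
```

```text
time: 9.25
ee_pos: [0.5293, 0.0988, 0.0882]
eef_rot: [2.503, 1.887, -0.012]
contact_force: [-0.7, -0.5, -0.6]
finger_gap: 0.0258
[-0.07855544 -0.08507966 -0.00871713] [-0.00198482 -0.01027908 -0.9999452 ]
```

```bash
python3 -m pendant '[[0,0,0,0,0,0.04,1],[0,0,0,0,0,0,0.6],[0,0,0,0,0,0,0.45],[0,0,0,0,0,0,0.45],[0,0,0,0,0,-0.5,0.45],[0,0,0,0,0,-1,0.45],[0,0,0,0,0,-1,0.45],[0,0,0,0,0,-1,0.45]]'
python3 - <<'E'
from h import *
shot('wrist','w7.png');s=state();r=R(s['eef_rot']);print(r[:,2])
E
```

```text
time: 10.25
ee_pos: [0.5282, 0.0998, 0.1953]
eef_rot: [2.504, 1.888, -0.016]
contact_force: [0.3, 0.2, -0.9]
finger_gap: 0.047
[ 0.00351589 -0.01029204 -0.99994085]
```

View pics/w7.png

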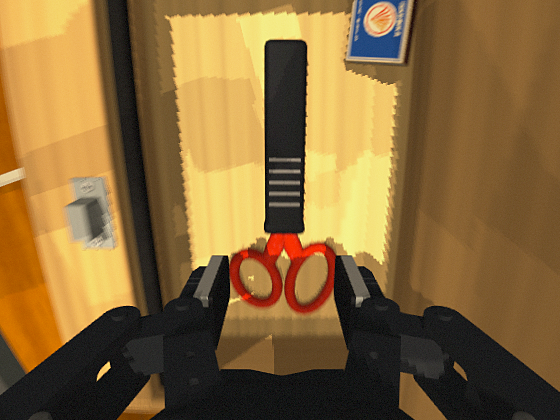

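Scissors lie flat on the box floor, guard (266–307, 40–232), handles (230–337, 240–312), clear of the matches at (380,30). Now: go over and behind the lid on its right part.

```bash
python3 -m pendant '[[0,0,0,0,0,-1,0.6],[0,0,0,0,0,-1,0.8],[0,0,0,0,0,-1,1],[0,0,0,0,0,-1,1],[0,0,0,-0.5,0,-1,1],[0,0,0,-0.6,0.6,-0.3,1],[0,0,0,-0.6,1,0,1],[0,0,0,-0.6,1,0,1],[0,0,0,0,1,0,1],[0,0,0,0,1,0,1]]' && python3 -m pendant '[[0,0,0,0,0.8,0,1],[0,0,0,0,0,0,1]]'
cat >> h.py <<'E'
C=np.array([.5136,.1193,0]);YW=np.radians(-15.1);RB=R([0,0,YW])
def box(P): return RB.T@(np.array(P)-C)
def wb(P): return RB@np.array(P)+C
def to(P):
    s=state();r=R(s['eef_rot']);z=r[:,2];print('boxpos',box(s['ee_pos']).round(4),'delta',(r.T@(wb(P)-s['ee_pos'])/.03).round(2),'tilt',(r.T@[0,0,-1])[:2].round(3),'yaw',np.degrees(np.arctan2(r[1,1],r[0,1])).round(2),'F',(RB.T@s['contact_force']).round(1),'t',s['time'])
E
python3 -c "
from h import *
to([.195,-.09,.265])"
```

```text
time: 11.55
ee_pos: [0.6454, -0.0047, 0.3806]
eef_rot: [2.489, 1.881, 0.018]
contact_force: [0.2, 0.3, 0.4]
finger_gap: -0.0
time: 11.8
ee_pos: [0.6701, -0.0123, 0.3819]
eef_rot: [2.489, 1.879, 0.018]
contact_force: [-0.3, -0.3, -0.5]
finger_gap: -0.0001
boxpos [ 0.1853 -0.0863  0.3819] delta [-0.1   0.23  3.9 ] tilt [ 0.004 -0.025] yaw -15.9 F [-0.2 -0.4 -0.5] t 11.8
```

```bash
python3 -m pendant '[[0,0,0,0,0.2,0.5,1],[0,0,0,0,0,1,1],[0,0,0,0,0,1,1],[0,0,0,0,0,1,1],[0,0,0,0,0,0.2,1],[0,0,0,0,-0.3,0,1],[0,0,0,0,-0.6,0,1],[0,0,0,0,-0.6,0,1]]'; python3 -c "
from h import *
to([.09,-.09,.265])"
```

```text
time: 12.8
ee_pos: [0.632, -0.0011, 0.2694]
eef_rot: [2.484, 1.878, 0.025]
contact_force: [1.5, -0.3, 1.0]
finger_gap: 0.0001
boxpos [ 0.1457 -0.0854  0.2694] delta [-0.18 -1.86  0.09] tilt [ 0.003 -0.031] yaw -15.81 F [1.5 0.1 1. ] t 12.8
```

```bash
python3 -m pendant '[[0,0,0,0,-0.6,0,1],[0,0,0,0,-0.6,0,1],[0,0,0,0,-0.6,0,1],[0,0,0,0,-0.5,0,1]]'; python3 -c "
from h import *
to([.08,-.09,.265]);shot('scene','s8.png')"
```

```text
time: 13.3
ee_pos: [0.5648, 0.0187, 0.2766]
eef_rot: [2.474, 1.872, 0.044]
contact_force: [-0.2, -0.0, 0.1]
finger_gap: -0.0001
boxpos [ 0.0756 -0.0838  0.2766] delta [-0.2   0.13  0.39] tilt [ 0.    -0.048] yaw -15.78 F [-0.1 -0.1  0.1] t 13.3
```

View pics/s8.png

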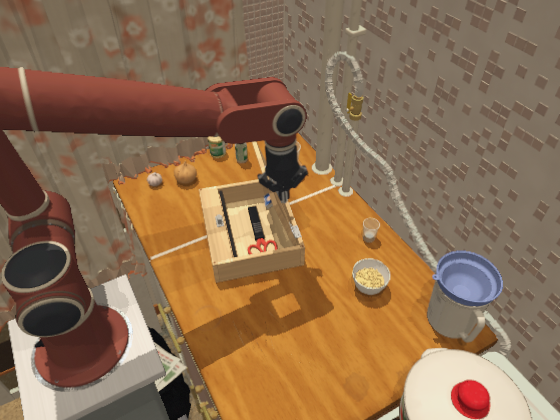

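The lid is past upright and sinking in front of the gripper; the scissors are seen inside. Lift, level the tool, and let it close.

```bash
python3 -m pendant '[[0.34,0,0,0,0,-1,1],[0,0,0,0.5,-0.3,-0.3,1],[0,0,0,0.8,-0.3,0,1],[0,0,0,0.8,-0.3,0,1],[0,0,0,0.7,-0.3,0,1],[0,0,0,0,0,0,1],[0,0,0,0,0,0,1],[0,0,0,0,0,0,1]]'; python3 -c "
from h import *
to([.03,0,.30]);shot('wrist','w9.png')"
```

```text
time: 14.35
ee_pos: [0.5482, 0.1169, 0.3205]
eef_rot: [2.499, 1.895, 0.012]
contact_force: [0.3, -0.5, 0.1]
finger_gap: 0.0
boxpos [0.034  0.0066 0.3205] delta [-0.23 -0.14  0.68] tilt [-0.003 -0.009] yaw -15.66 F [ 0.4 -0.4  0.1] t 14.35
```

View pics/w9.png

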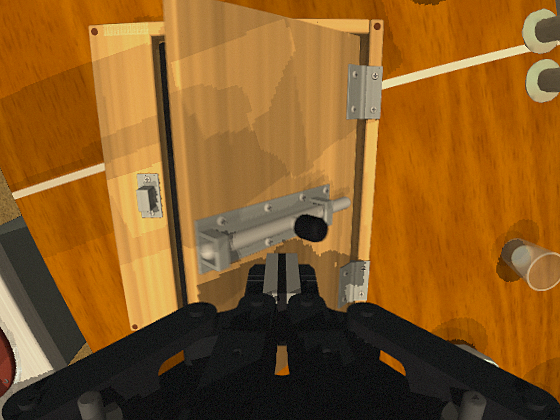

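The lid is still sinking (about 10–15° open), the bolt plate at (200–330, 190–270), the knob at (310,228), the keeper at (149,195). While it sinks I turn the gripper 90° so the jaws straddle the knob along the box's y.

```bash
python3 -m pendant '[[0,0,1,0,0,0,0.8],[0,0,1,0,0,0,0.6],[0,0,1,0,0,0,0.5],[0,0,1,0,0,0,0.5],[0,0,1,0,0,0,0.5],[0,0,1,0,0,0,0.5],[0,0,1,0,0,0,0.5],[0,0,1,0,0,0,0.5],[0,0,1,0,0,0,0.5],[0,0,1,0,0,0,0.5]]' && python3 -m pendant '[[0,0,0.6,0,0,0,0.5],[0,0,0,0,0,0,0.5]]' ; python3 -c "
from h import *
to([.03,0,.30]);shot('wrist','w10.png');shot('scene','s10.png');print(state()['qpos'])"
```

```text
time: 15.65
ee_pos: [0.5495, 0.1101, 0.3198]
eef_rot: [-3.131, 0.246, -0.014]
contact_force: [0.2, -0.7, -0.2]
finger_gap: 0.0426
time: 15.9
ee_pos: [0.5498, 0.1089, 0.3196]
eef_rot: [-3.117, 0.384, -0.014]
contact_force: [1.0, -0.3, 0.1]
finger_gap: 0.0427
boxpos [ 0.0376 -0.0006  0.3196] delta [-0.26 -0.03  0.65] tilt [-0.009  0.002] yaw -104.05 F [ 1.  -0.   0.1] t 15.9
[ 6.33690030e-02 -1.14519500e-01  1.75030255e+00 -1.02791060e-03
  1.49680075e+00  1.87885023e+00]
```

View pics/w10.png

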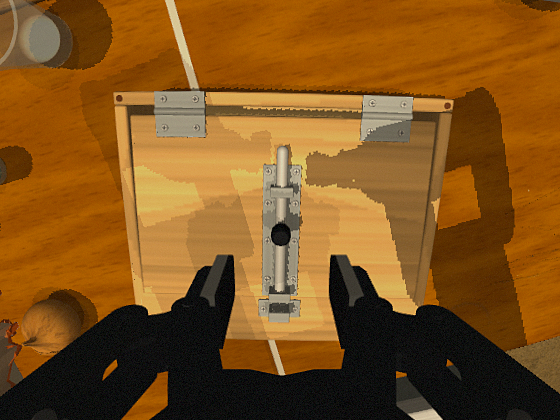

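Lid is down (edge near row 300); the knob's top is at (281,232), the bolt straight down the middle, the keeper near (279,308). That was picture 12, so the remaining checks are numeric.

Run:
```python
from h import *
s=state();c=cam('wrist',s);im=cv2.imread('pics/w10.png').astype(int)
k=(im.max(2)<45);k[:,:255]=0;k[:,305:]=0;k[:205]=0;k[262:]=0
n,lab,st,ce=cv2.connectedComponentsWithStats(k.astype(np.uint8));i=1+np.argmax(st[1:,4]);print(st[i],ce[i])
K=onz(c,*ce[i],.112);print('knob box',box(K),'ends',box(onz(c,281,st[i,1],.12)))
gr=lambda u,v,z:box(onz(c,u,v,z)).round(4)
print('rear corners',gr(114,93,.08),gr(452,100,.08),'keeper',gr(279,308,.095))
to([*box(K)[:2],.25])
```

```text
[271 223  20  23 358] [280.48603352 234.12849162]
knob box [ 0.0056868  -0.00063298  0.112     ] ends [ 0.01846367 -0.00086625  0.12      ]
rear corners [0.1214 0.1473 0.08  ] [ 0.1211 -0.1487  0.08  ] keeper [-0.0777 -0.0006  0.095 ]
boxpos [ 0.0376 -0.0005  0.3196] delta [-1.08 -0.01  2.31] tilt [-0.009  0.002] yaw -104.01 F [ 0.2  0.8 -0.2] t 16.0
```

```bash
python3 -m pendant '[[0,0,0.12,-0.5,0,0.4,0.5],[0,0,0,-0.5,0,1,0.5],[0,0,0,0,0,1,0.5],[0,0,0,0,0,0.4,0.5],[0,0,0,0,0,0,0.5]]'
python3 - <<'E'
from h import *
s=state();c,im=shot('wrist','w11.png');im=im.astype(int)
k=(im.max(2)<45);k[330:]=0
n,lab,st,ce=cv2.connectedComponentsWithStats(k.astype(np.uint8))
for i in range(1,n):
    if st[i,4]>150:
        K=onz(c,*ce[i],.113);print(st[i],ce[i],box(K).round(4));
to([.006,0,.167])
E
```

```text
time: 16.62
ee_pos: [0.5218, 0.116, 0.2348]
eef_rot: [-3.114, 0.405, -0.019]
contact_force: [-1.2, -0.3, 0.2]
finger_gap: 0.0427
[266 224  29  33 746] [280.39678284 239.98257373] [ 0.006  -0.0009  0.113 ]
[  90  255  145   75 4198] [181.86755598 308.07098618] [-0.0414  0.0621  0.113 ]
[ 329  255  146   75 4193] [381.50250417 308.20748867] [-0.0405 -0.0657  0.113 ]
boxpos [ 0.0091 -0.001   0.2356] delta [-0.13 -0.02  2.28] tilt [-0.013  0.003] yaw -104.82 F [-0.2  0.8 -0. ] t 16.675
```

```bash
python3 -m pendant '[[0,0,0,-0.1,0,0.4,0.5],[0,0,0,-0.05,0,0.8,0.5],[0,0,0,-0.05,0,0.7,0.5],[0,0,0,0,0,0.2,0.5],[0,0,0,0,0,0,0.5]]' ; python3 -c "
from h import *
to([.006,-.0009,.167])"
```

```text
time: 17.3
ee_pos: [0.5199, 0.1179, 0.1749]
eef_rot: [-3.112, 0.404, -0.034]
contact_force: [0.7, -0.9, 0.5]
finger_gap: 0.0425
boxpos [0.0065 0.0002 0.1749] delta [-0.02  0.04  0.26] tilt [-0.021  0.006] yaw -104.79 F [ 1.  -0.7  0.5] t 17.3
```

```bash
python3 -m pendant '[[0,0.15,0,0,0.02,0.2,0.5],[0,0,0,0,0,0.06,0.5],[0,0,0,0,0,0,0.7],[0,0,0,0,0,0,0.9],[0,0,0,0,0,0,1],[0,0,0,0,0,0,1],[0,0,0,0,0,0,1]]' 60; python3 -c "
from h import *
to([.006,-.0009,.167])"
```

```text
time: 18.18
ee_pos: [0.5212, 0.1169, 0.1692]
eef_rot: [-3.114, 0.404, -0.075]
contact_force: [-1.0, -0.5, -0.7]
finger_gap: 0.0146
boxpos [ 0.0079 -0.0003  0.1692] delta [-0.07  0.02  0.07] tilt [-0.047  0.007] yaw -104.78 F [-0.9 -0.8 -0.7] t 18.175
```

```bash
python3 -m pendant '[[0,-0.2,0,0,0,0.05,1],[0,-0.15,0,0,0,0.1,1],[0,0,0,0,0,0.1,1],[0,0,0,0,0,0.1,1]]' 60; python3 -c "
from h import *
to([.006,-.0009,.164])"
```

```text
time: 18.68
ee_pos: [0.5254, 0.116, 0.1644]
eef_rot: [-3.11, 0.403, -0.007]
contact_force: [-2.7, -3.3, 13.0]
finger_gap: 0.0145
boxpos [ 0.0122 -0.0002  0.1644] delta [-0.21  0.02  0.01] tilt [-0.004  0.006] yaw -104.76 F [-1.7 -3.9 13. ] t 18.675
```

```bash
python3 -m pendant '[[0,0,0,-0.15,0,0.1,1],[0,0,0,-0.2,0,0.1,1],[0,0,0,-0.2,0,0.1,1],[0,0,0,-0.2,0,0.1,1]]' ; python3 -c "
from h import *
to([-.028,-.0009,.164])"
```

```text
time: 19.18
ee_pos: [0.5139, 0.1191, 0.1646]
eef_rot: [-3.112, 0.404, -0.044]
contact_force: [-0.0, -4.2, 9.7]
finger_gap: 0.0145
boxpos [ 0.0003 -0.0002  0.1646] delta [-0.94  0.02 -0.01] tilt [-0.028  0.007] yaw -104.77 F [ 1.1 -4.1  9.7] t 19.175
```

```bash
python3 -m pendant '[[0,-0.1,0,-0.2,0,0.13,1],[0,-0.1,0,-0.2,0,0.13,1],[0,-0.05,0,-0.2,0,0.13,1],[0,-0.05,0,-0.2,0,0.13,1]]' ; python3 -c "
from h import *
to([-.028,-.0009,.164])"
```

```text
time: 19.68
ee_pos: [0.5029, 0.1221, 0.1645]
eef_rot: [-3.111, 0.403, -0.024]
contact_force: [0.3, -5.5, 11.9]
finger_gap: 0.0145
boxpos [-1.100e-02 -1.000e-04  1.645e-01] delta [-0.57  0.02  0.01] tilt [-0.015  0.007] yaw -104.75 F [ 1.7 -5.2 11.9] t 19.675
```

```bash
python3 -m pendant '[[0,-0.07,0,-0.25,0,0.13,1],[0,-0.07,0,-0.25,0,0.13,1],[0,-0.07,0,-0.25,0,0.13,1],[0,-0.07,0,-0.25,0,0.13,1],[0,-0.05,0,-0.25,0,0.1,1],[0,0,0,-0.25,0,0.1,1]]' ; python3 -c "
from h import *
to([-.028,-.0009,.164])"
```

```text
time: 20.42
ee_pos: [0.4848, 0.1269, 0.1662]
eef_rot: [-3.111, 0.402, -0.065]
contact_force: [19.5, -9.5, -5.8]
finger_gap: 0.0147
boxpos [-0.0297 -0.0002  0.1662] delta [0.06 0.03 0.07] tilt [-0.041  0.009] yaw -104.73 F [21.3 -4.1 -5.8] t 20.425
```

Force jumped to 21 N against the motion after ~40 mm of travel: the bolt is at its stop. Release, back off and check.

```bash
python3 -m pendant '[[0,0,0,0,0,0,1],[0,0,0,0,0,0,0.7],[0,0,0,0,0,0,0.5],[0,0,0,0,0,0,0.5],[0,0,0,0,0,-0.5,0.5],[0,0,0,0,0,-1,0.5],[0,0,0,0.5,0,-1,0.5],[0,0,0,0.7,0,-1,0.5],[0,0,0,0.7,0,-1,0.5],[0,0,0,0,0,0,0.5]]'
python3 - <<'E'
from h import *
s=state();c,im=shot('wrist','w12.png');shot('scene','s12.png');to([0,0,.3])
hv=im.astype(int);k=(hv.max(2)<45);k[330:]=0
n,lab,st,ce=cv2.connectedComponentsWithStats(k.astype(np.uint8))
for i in range(1,n):
    if st[i,4]>100: print(st[i],ce[i].round(1),box(onz(c,*ce[i],.112)).round(4))
# rectified top strip along the box axis at z=.089: grey (steel) vs wood, sat profile along bolt axis
hsv=cv2.cvtColor(im,cv2.COLOR_RGB2HSV)
for x in range(-115,110,5):
    row=[]
    for y in(-3,0,3):
        u,v=proj(c,wb([x/1000,y/1000,.094])).round().astype(int);row.append(int(hsv[v,u,1]) if 0<=u<560 and 0<=v<420 else -1)
    print(x,row,end='; ')
# lid edge: seam profile at y=±60, z=.08
E
```

```text
time: 21.68
ee_pos: [0.5355, 0.1129, 0.312]
eef_rot: [-3.108, 0.401, -0.065]
contact_force: [-0.1, -0.5, -0.9]
finger_gap: 0.0427
boxpos [ 0.0207 -0.0008  0.308 ] delta [-0.7  -0.03  0.24] tilt [-0.034  0.01 ] yaw -104.67 F [-1.2 -0.1 -0.3] t 21.775
[  89  255  146   75 4194] [181.7 308.1] [-0.0708  0.0898  0.112 ]
[ 329  255  146   75 4180] [381.6 308.3] [-0.0683 -0.0883  0.112 ]
[274 257  19  24 368] [283.1 268.6] [-0.0306 -0.0006  0.112 ]
-115 [163, 167, 166]; -110 [165, 165, 166]; -105 [171, 42, 167]; -100 [54, 60, 57]; -95 [58, 55, 63]; -90 [52, 56, 51]; -85 [50, 52, 57]; -80 [66, 57, 62]; -75 [61, 59, 63]; -70 [59, 64, 59]; -65 [56, 52, 59]; -60 [56, 57, 48]; -55 [59, 60, 60]; -50 [61, 29, 61]; -45 [47, 61, 121]; -40 [23, 60, 38]; -35 [43, 217, 96]; -30 [128, 118, 255]; -25 [69, 60, 64]; -20 [61, 60, 55]; -15 [57, 57, 58]; -10 [60, 57, 66]; -5 [61, 57, 60]; 0 [63, 58, 59]; 5 [61, 59, 63]; 10 [62, 58, 67]; 15 [59, 61, 61]; 20 [61, 58, 60]; 25 [57, 49, 62]; 30 [58, 49, 61]; 35 [51, 57, 48]; 40 [55, 52, 54]; 45 [46, 57, 49]; 50 [47, 50, 53]; 55 [57, 54, 51]; 60 [46, 50, 48]; 65 [141, 136, 140]; 70 [154, 150, 148]; 75 [159, 161, 156]; 80 [165, 159, 163]; 85 [160, 158, 156]; 90 [162, 162, 158]; 95 [163, 157, 159]; 100 [167, 163, 163]; 105 [150, 154, 150];
```

Run:
```python
from h import *
s=state();c=cam('wrist',s);im=cv2.imread('pics/w12.png');hs=cv2.cvtColor(im,cv2.COLOR_BGR2HSV)
def prof(xs,y,z,ch):
    o=[]
    for x in xs:
        u,v=proj(c,wb([x/1000,y/1000,z])).round().astype(int);o.append((x,int(hs[v,u,ch]),int(v)) if 0<=v<420 else (x,-1))
    return o
print('nose',prof(range(-112,-96,1),0,.089,1))
print('nose w',[ (y,prof([-100],y,.089,1)[0][1]) for y in range(-14,15,2)])
print('rear rim',prof(range(112,134,1),40,.08,2))
print('rail front',prof(range(-132,-112,1),25,.08,2))
print('lid seam y40',prof(range(-76,-54,1),30,.08,2))
# other things
b=cam('scene');a0,a1=[cv2.imread(f'pics/{n}.png').astype(int) for n in('scene0','s12')]
d=np.abs(a0-a1).max(2)
for n,(x0,y0,x1,y1) in dict(onion=(174,160,198,186),jar=(233,130,248,166),bowl=(350,258,392,295)).items(): print(n,(d[y0:y1,x0:x1]>40).mean().round(3))
```

```text
nose [(-112, 164, 333), (-111, 164, 333), (-110, 180, 332), (-109, 59, 331), (-108, 53, 330), (-107, 59, 329), (-106, 57, 328), (-105, 59, 327), (-104, 60, 326), (-103, 60, 326), (-102, 57, 325), (-101, 56, 324), (-100, 60, 323), (-99, 57, 322), (-98, 54, 321), (-97, 48, 320)]
nose w [(-14, 168), (-12, 165), (-10, 168), (-8, 172), (-6, 40), (-4, 58), (-2, 58), (0, 60), (2, 59), (4, 173), (6, 170), (8, 167), (10, 169), (12, 163), (14, 163)]
rear rim [(112, 213, 91), (113, 213, 90), (114, 213, 89), (115, 211, 87), (116, 216, 86), (117, 211, 85), (118, 172, 84), (119, 116, 82), (120, 119, 81), (121, 135, 80), (122, 147, 79), (123, 148, 77), (124, 148, 76), (125, 145, 75), (126, 138, 74), (127, 142, 72), (128, 144, 71), (129, 147, 70), (130, 146, 69), (131, 147, 67), (132, 150, 66), (133, 145, 65)]
rail front [(-132, 119, 345), (-131, 118, 344), (-130, 119, 343), (-129, 112, 342), (-128, 138, 341), (-127, 166, 340), (-126, 166, 340), (-125, 175, 339), (-124, 177, 338), (-123, 181, 337), (-122, 177, 336), (-121, 170, 335), (-120, 170, 335), (-119, 173, 334), (-118, 184, 333), (-117, 190, 332), (-116, 193, 331), (-115, 189, 330), (-114, 190, 329), (-113, 190, 329)]
lid seam y40 [(-76, 182, 296), (-75, 170, 295), (-74, 141, 294), (-73, 79, 293), (-72, 99, 292), (-71, 192, 291), (-70, 192, 290), (-69, 188, 289), (-68, 184, 288), (-67, 186, 287), (-66, 172, 286), (-65, 191, 285), (-64, 217, 284), (-63, 217, 283), (-62, 215, 282), (-61, 215, 282), (-60, 210, 281), (-59, 213, 280), (-58, 212, 279), (-57, 208, 278), (-56, 209, 277), (-55, 212, 276)]
onion 0.0
jar 0.202
bowl 0.012
```

Run:
```python
from h import *
for n in('scene0','s10','s12'):
    im=cv2.imread(f'pics/{n}.png').astype(int)[125:170,228:252];k=im.max(2)<50
    v,u=np.nonzero(k);print(n,k.sum(),u.mean()+228,v.mean()+125)
im,=[grab_frame('side')];a=cv2.imread('pics/side0.png')[:,:,::-1]
d=np.abs(im.astype(int)-a).max(2);print('side jar',(d[134:165,262:273]>40).mean())
to([0,0,.3]);sign_off()
```

```text
scene0 58 239.5344827586207 140.17241379310346
s10 146 244.66438356164383 134.03424657534248
s12 388 244.62628865979383 138.31701030927834
side jar 0.41055718475073316
boxpos [ 0.0201 -0.0009  0.3067] delta [-0.68 -0.03  0.2 ] tilt [-0.032  0.009] yaw -104.66 F [-1.2  0.3 -0.7] t 21.825
the job is handed in; nothing more can be done
```

The scissors are in the safety box with the matches, the lid is shut, and the bolt is home through the keeper. I handed the job in at about 22 s.

**Scissors:** I gripped them by the guard near the balance point and laid them on the box floor. The wrist picture taken after release showed them flat and clear of the matches.

**Lid and bolt:**
- I tipped the lid past upright from behind and let it sink shut.
- I gripped the knob, pressed down with about 12 N and slid the bolt until it stopped against 21 N, about 40 mm by the arm's reading.
- After release the picture put the nose about 37 mm past the lid seam (36 mm expected), and the seam showed as a thin line.
- The knob's picture positions gave only about 37 mm of travel. I put that down to viewing angle, because the lid was a few millimetres higher in the first picture.

**Onion, bowl and jar:**
- The onion and bowl looked unchanged in the scene view.
- The jar check disagreed: pixels around it changed in both the scene and side views. The dark gripper near it is probably the cause, since the arm never went to it. I handed in without confirming this, because the 12 pictures were used up.

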